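# Reload the wax melter and hold its lid to the hinge for the pin

### The arm

A 6-joint arm with a two-finger parallel gripper is mounted at the origin on the work surface. World frame = base frame: x ahead of the robot, y to its left, z up, the work surface at z = 0. Lengths are in mm, angles in degrees, forces in N, time in s.
With the tool pointing down it reaches from about 300 to 850 mm from the base axis. Payload 4.2 kg.
Tool frame: the origin (TCP) lies midway between the tips of the shut fingers; the grasp point (between the pads) lies 19 mm behind it; z points along the fingers, y is the line along which they close (so a half turn about z gives the same grasp; the last joint's range is limited). The gripper opens to 91 mm and grips with 3 to 60 N. Pads are 32 mm wide; open, the fingers measure 118 mm over their backs; the gripper's body (76 mm by 178 mm) begins 60 mm behind the grasp point.
Start: joints at [66.979, 18.312, 89.639, -0, 72.044, -1.146], TCP at [214.244, 533.613, 213.976] pointing down, gripper open.
Joint ranges: [-177.97, 177.97], [-48.28, 115.42], [12.27, 149.76], [-77.06, 257.06], [2.81, 150.46], [-146.56, 146.56]. Speed limits (degrees/s): [147.25, 147.25, 180, 180, 180, 180].

### API

Orientations are given as [roll, pitch, yaw] about the fixed x, y, z axes, in that order (R = Rz(yaw) Ry(pitch) Rx(roll)).
In Python, from workcell import env gives the robot as it stands.
- The arm moves only by the tool jog_arm, never from a script. Its argument "steps" is one flat list of numbers, 5 for each row, row after row: the closure, from 0 (fully open) to 1 (shut), then the shift along the tool's x, y, z in cm, then the turn about the tool's z in degrees. A call has 1 to 20 rows; each row is the pose to reach, as a shift and turn from the pose commanded when the call began, along the tool's axes at that moment; what a row does not reach only later rows make up. A row lasts 1/10 s, in which the tool goes at most 50 mm and 8.59 degrees, less where a joint would pass 70% of its speed; a pose out of reach is approached as far as the arm can. A call with a gripper value outside its range is refused whole. The fingers move at their own pace and stop on an object; "force" is the grip in N (left out, the last holds). Time passes only in rows, so rows that repeat a pose let the fingers close. It gives the time, the measured TCP pose, the force and the opening at its end, in the units of the state.
- env.state(): the state, without advancing time (a new reading comes with each control period).
- env.grab_frame(name): name is "scene" or "top" or "wrist"; returns the picture (480x640x3 uint8, red, green, blue); there is no depth.
- env.camera_params(name): a dict with "fx", "fy", "cx", "cy" (pixels), "R" (3x3) and "t" (3): a world point X has camera coordinates R X + t. Camera axes: x right, y down, z forward; pixel columns grow to the right and rows downward; lengths in mm; the calibration is good to about 2 mm. A picture is of the moment at which its call begins: read the wrist's pose just before it. camera_params takes no time and is no camera call; for the wrist camera it gives the pose at the moment of the call.
- env.job_done(): hands the job in, once; it reports no verdict.
The state is a dict: "time_s": time; "qpos": joint angles; "qvel": joint speeds; "effort": joint torques, N m; "ee_pos": TCP position; "ee_rot": TCP orientation; "force": force on the tool from outside, world axes, zero at the start; "torque": the same for the moment, N m; "gripper_width": finger opening in mm.
Only numpy, scipy, OpenCV 4.12 (cv2) and the standard library are available. Lean on these libraries where they do the work, as an engineer would, in place of code of your own. Each camera call takes 0.05 s, during which the arm holds its last target. There are 200 camera calls.

### The job

Put the ball candle back into the wax melter for remelting: lower it gently to the floor of the well and let go, without dropping it. Then lift the melter's lid (the one with hinge knuckles along its lower edge) out of the rack, stand it upright over the melter's back edge with its handle facing away from the well, and bring its two knuckles down between the melter's three until all the holes line up for the pin. Finish while still holding the lid still there in the gripper, its weight carried by the arm and not resting or pressing on the melter, and leave everything else where it stands.

Things in the scene. Friction and masses are not known exactly. Their poses are not given: they have to be found in the camera images.
- ball_center (a point): centre of the ball candle: a wax-white sphere, 60 mm diameter, about 100 g, sitting in one of three round seats of the wooden cooling board, its centre 37 mm above the table. It rolls freely once let go; its axes mean nothing.
- board: wooden cooling board, fixed, 250 (x) x 66 (y) x 12 mm, seats at x = -85, 0, 85 mm on its middle line; origin under its centre. The ball and two narrower candles stand on the seats in any order; beside the ball there is free room for fingers along the board's y.
- melter_well (a point): centre of the floor of the wax melter's empty well, 25 mm above the table. The melter is a steel box fixed on the bench, 160 (x) x 220 (y) mm, with carrying grips 16 mm proud at its y ends. Well 136 (x) x 196 (y) mm inside, 75 mm deep, walls 12 mm, rim 100 mm above the table. Axes of the melter: x from its front panel to its back edge with the hinge, z up.
- melter_hinge (a point): middle of the hinge axis at the melter's back edge: along the melter's y, 94 mm in +x from the well's centre, 14 mm behind the back wall, 106 mm above the table. Three fixed knuckles (tubes along y, 20 mm outside, 13 mm bore, 22 mm long) at y = -52, 0, 52 mm leave two 30 mm gaps, open from above, centred at y = -26 and 26 mm. Axes as the melter's.
- lid_mid (a point): middle of the plate of the melter's lid: rigid insulated steel, 200 (y) x 165 (z) x 12 mm thick (x), about 0.45 kg, standing in the rack hinge edge down, this point 112.5 mm above the table. Top edge 82.5 mm above it, gripped across the 12 mm. Axes: x out of the outer face, which has a bar handle 35 mm proud of this mid plane, bar along y at mid height; z from hinge edge to free edge.
- lid_knuckle_a (a point): centre of the bore of one of two knuckles below the lid's lower edge (tube along the lid's y, 20 mm outside, 13 mm bore, 22 mm long): 96.5 mm below lid_mid and 26 mm to its +y, in the mid plane. It belongs in the melter's gap at y = 26 mm, with 4 mm to spare at each side. The pin is 8 mm, so the bore may be at most 3.5 mm off the hinge axis in height or fore and aft.
- lid_knuckle_b (a point): the same for the other knuckle, 26 mm to -y of lid_mid; it belongs in the melter's gap at y = -26 mm.
- rack: wooden lid rack, fixed: two combs 75 mm high under the lids' ends, 200 (x) x 194 (y) mm overall, origin under its centre. Three slots at x = -65, 0, 65 mm run along its y, 15 mm wide, 45 mm deep, open upward: a lid comes out straight up. The melter's lid and a plain, lower lid stand in two of them, handles to +x.
- plain_lid: bystander: a plain drop-on lid with no hinge knuckles (200 wide, 100 high, 12 thick) standing in another slot of the rack; origin at the middle of its lower edge
- stub: bystander: short cylindrical candle, 45 diameter, 45 high, on the cooling board; origin under its centre
- cone: bystander: cone candle, 48 diameter at the foot, 70 high, on the cooling board; origin under its centre
- pin: bystander: the steel hinge pin, 8 mm thick, 136 mm long with a bent end, lying in a low steel tray; a workmate will push it in afterwards; origin under its middle
- jug: bystander: aluminium pouring jug, 90 diameter, 130 high; origin under its centre
- pillar: bystander: pillar candle, 68 diameter, 130 high; origin under its centre
- spool: bystander: spool of wick, 64 diameter, 50 high; origin under its centre
Things that resemble listed ones, but are neither listed nor needed, are in the scene too. What is shaped like the part that bears lid_mid but orange or yellow is not meant.

How it is judged (in metres and radians):
On the way:
1. the ball candle lies on the floor of the melter's well, let go (x of ball_center in the frame of melter_well between -0.07 and 0.07 m and y of ball_center in the frame of melter_well between -0.1 and 0.1 m and z of ball_center in the frame of melter_well between 0.02 and 0.045 m and contact force between the fingers and ball below 0.05 N), for 0.2 s.
At the end, for the whole second after the job is handed in: Ball on the well floor. Gripper holds the lid still (grip over 3 N), upright within 14 degrees, handle away from the well; each lid knuckle in its own gap, bores within 3.5 mm of the hinge axis in height and fore and aft; lid touches the melter with under 2 N (x of ball_center in the frame of melter_well between -0.07 and 0.07 m and y of ball_center in the frame of melter_well between -0.1 and 0.1 m and z of ball_center in the frame of melter_well between 0.02 and 0.045 m and x of lid_knuckle_a in the frame of melter_hinge between -0.0035 and 0.0035 m and z of lid_knuckle_a in the frame of melter_hinge between -0.0035 and 0.0035 m and y of lid_knuckle_a in the frame of melter_hinge between 0.02 and 0.032 m and x of lid_knuckle_b in the frame of melter_hinge between -0.0035 and 0.0035 m and z of lid_knuckle_b in the frame of melter_hinge between -0.0035 and 0.0035 m and y of lid_knuckle_b in the frame of melter_hinge between -0.032 and -0.02 m and angle between lid_mid's own z axis and vertical below 0.25 rad and contact force between the fingers and lid above 3 N and contact force between lid and melter below 2 N and linear speed of lid below 0.02 m/s); the arm keeps its last pose, push and grip.
It fails at once if the ball candle is dropped or flung into the well (faster than 0.55 m/s inside it) (x of ball_center in the frame of melter_well between -0.07 and 0.07 m and y of ball_center in the frame of melter_well between -0.1 and 0.1 m and z of ball_center in the frame of melter_well below 0.08 m and linear speed of ball above 0.55 m/s).
It fails at once if the ball candle is pressed into the melter with more than 20 N (contact force between ball and melter above 20 N).
It fails at once if the lid is rammed into the melter with more than 30 N (contact force between lid and melter above 30 N).
It fails at once if one of the bystanders is moved by more than 30 mm (distance of any of plain_lid, stub, cone, pin, jug, pillar, spool from where it was at the start of the episode above 0.03 m).
It also fails if it takes over 56 s, if anything falls off the work surface, if the arm or the gripper's body presses on something with over 40 N, if the wrist force passes 120 N, or if a joint passes its speed limit or range.

## Working session

There is one attempt and no reset: what is moved stays moved. The work goes in short steps, Python scripts to look and compute and a tool call to move; the robot and the scene stay as the last step left them, time stands still between calls to the robot, and variables do not carry over. Pictures are saved under pics/ and viewed, on a budget of 10 in all, crops included, one or two more only if the job needs it, and the job is handed in when it is done.

Besides the shell and the picture viewer there is one more tool, called after "Emit:" as name(argument=value, ...) on one line, values as JSON. jog_arm: Moves the arm, as the interface text tells. Its arguments: {"type":"object","properties":{"steps":{"type":"array","items":{"type":"number"}},"force":{"type":"number"}},"required":["steps"]}

```bash
ls; mkdir -p pics; python3 - <<'E'
from workcell import env
import cv2,numpy as np
print(env.state())
for n in("top","scene"):
    p=env.camera_params(n);print(n,p)
    cv2.imwrite(f"pics/{n}0.png",env.grab_frame(n)[:,:,::-1])
E
```

```text
pics
{'time_s': 0.0, 'qpos': array([ 6.69790590e+01,  1.83473472e+01,  8.97048457e+01,  3.61728433e-04,
        7.20428633e+01, -1.14517321e+00]), 'qvel': array([-0.06107198, -0.02604383, -0.07396905, -0.00477381, -0.08412318,
        0.04325548]), 'effort': array([ 4.29404081e-04, -4.12458658e+01, -2.31977355e+01,  7.28148501e-02,
        4.57077404e-02, -1.14919139e-04]), 'ee_pos': array([214.0400722 , 533.14668603, 213.17388887]), 'ee_rot': array([-1.79904970e+02, -2.24361854e-03,  1.58124119e+02]), 'force': array([ 0.32918017,  0.15522806, -0.41327662]), 'torque': array([-0.00533422, -0.01274357, -0.0216162 ]), 'gripper_width': 90.92439455988686}
top {'fx': 620.9356990872508, 'fy': 620.9356990872508, 'cx': 318.5415932385594, 'cy': 244.3153730877028, 'R': array([[ 0.01672102, -0.99981138, -0.00987949],
       [-0.99712209, -0.01594367, -0.07411708],
       [ 0.07394558,  0.01109037, -0.99720061]]), 't': array([  11.01121795,  540.71286531, 1554.90901271])}
scene {'fx': 618.4679960744957, 'fy': 618.4679960744957, 'cx': 315.3489945583617, 'cy': 240.26749296369667, 'R': array([[-0.64793498,  0.76138926,  0.02160224],
       [ 0.48142474,  0.43133598, -0.76300687],
       [-0.59026306, -0.48397899, -0.6460293 ]]), 't': array([ 329.8599944 , -171.08846665, 1663.59806169])}
```

View pics/top0.png

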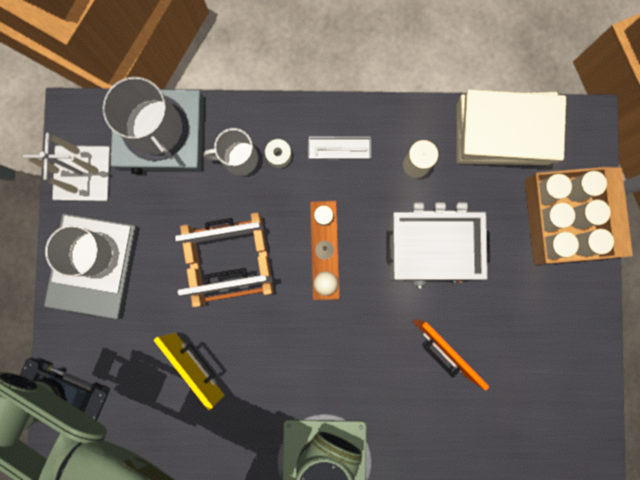

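View pics/scene0.png

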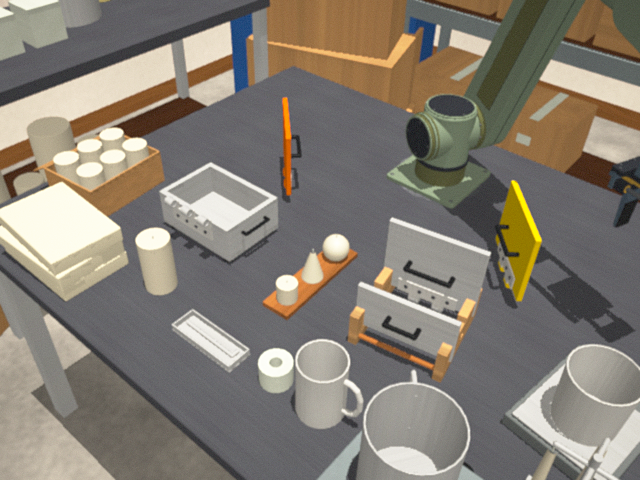

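The top view shows the ball at about (325,284), the melter at (440,245) with its hinge knuckles at row 208, and the tall knuckled lid in the rack at row 285. In the scene view its handle faces away from the robot. Next I'll zoom in to measure.

```bash
cat > h.py <<'E'
from workcell import env
import cv2,numpy as np
from scipy.optimize import least_squares
from scipy.spatial.transform import Rotation as Ro
def proj(X,p):
    c=np.atleast_2d(X)@p["R"].T+p["t"]; return np.c_[p["fx"]*c[:,0]/c[:,2]+p["cx"],p["fy"]*c[:,1]/c[:,2]+p["cy"]]
def onz(uv,z,p):
    d=p["R"].T@np.array([(uv[0]-p["cx"])/p["fx"],(uv[1]-p["cy"])/p["fy"],1]); o=-p["R"].T@p["t"]
    return o+d*(z-o[2])/d[2]
def toolR(): return Ro.from_euler("xyz",env.state()["ee_rot"],degrees=True).as_matrix()
E
python3 - <<'E'
from h import *
t=cv2.imread("pics/top0.png");s=cv2.imread("pics/scene0.png")
a=cv2.resize(t[195:305,385:495],(400,400),interpolation=cv2.INTER_CUBIC)
b=cv2.resize(t[205:315,170:280],(400,400),interpolation=cv2.INTER_CUBIC)
c=cv2.resize(s[150:270,150:310],(266,200),interpolation=cv2.INTER_CUBIC)
g=cv2.cvtColor(t,cv2.COLOR_BGR2HSV)
m=((g[:,:,2]>150)&(g[:,:,1]<90)).astype(np.uint8); m[:, :308]=0;m[:,342:]=0;m[:268]=0;m[305:]=0
print(cv2.minEnclosingCircle(cv2.findNonZero(m)), onz(cv2.minEnclosingCircle(cv2.findNonZero(m))[0],37,env.camera_params("top")))
g=cv2.cvtColor(s,cv2.COLOR_BGR2HSV)
m=((g[:,:,2]>130)&(g[:,:,1]<90)).astype(np.uint8); n=np.zeros_like(m);n[230:268,320:355]=m[230:268,320:355]
print(cv2.minEnclosingCircle(cv2.findNonZero(n)), onz(cv2.minEnclosingCircle(cv2.findNonZero(n))[0],37,env.camera_params("scene")))
g=cv2.cvtColor(t,cv2.COLOR_BGR2HSV)
m=((g[:,:,1]>120)&(g[:,:,0]<25)&(g[:,:,2]>60)).astype(np.uint8);n=np.zeros_like(m);n[190:310,300:350]=m[190:310,300:350]
r=cv2.minAreaRect(cv2.findNonZero(n));print("board",r,onz(r[0],12,env.camera_params("top")))
cv2.imwrite("pics/crop.png",np.hstack([a,b]))
E
```

```text
((325.1635437011719, 283.0763244628906), 11.577884674072266) [442.41696138   1.50575997  37.        ]
((332.44427490234375, 251.67869567871094), 19.738447189331055) [460.17405319   6.86516024  37.        ]
board ((324.34918212890625, 250.09695434570312), (98.5379867553711, 26.525909423828125), 88.23760986328125) [526.53112503   4.9019783   12.        ]
```

View pics/crop.png

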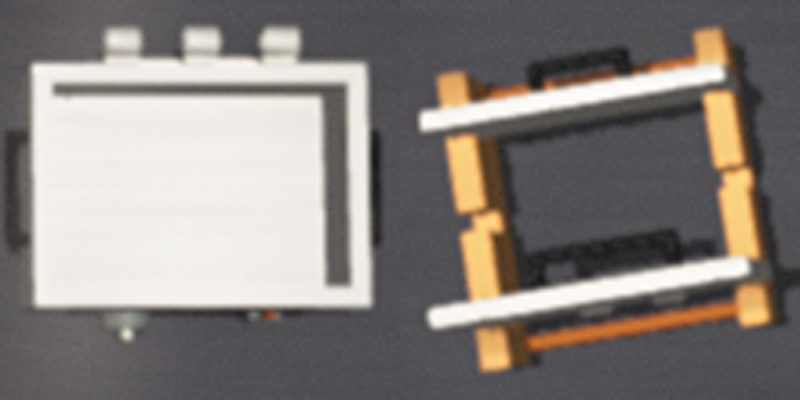

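The crop (3.636x) shows these points:
- **Melter rim corners:** (33,63), (367,63), (372,306) and (35,306).
- **Knuckle tubes:** about x = 123, 202 and 280 at row 42.
- **Lid top edge:** (430,308)–(748,258) and (434,328)–(752,277).

```bash
python3 - <<'E'
from h import *
p=env.camera_params("top");k=110/400
o=np.array([385,195])-.5+.5*k
P=[onz(o+np.array(u)*k,100,p) for u in [(33,63),(367,63),(372,306),(35,306)]]
for q in P: print(q.round(1))
c=np.mean(P,0);print("center",c, "sizes",[np.linalg.norm(P[i]-P[i-1]).round(1) for i in range(4)])
ax=(P[0]+P[1]-P[2]-P[3]);ay=P[0]+P[3]-P[1]-P[2]
print("yaw",np.degrees(np.arctan2(ax[1],ax[0])),np.degrees(np.arctan2(-ay[0],ay[1])))
for u in [(123,42),(202,42),(280,42)]: print("kn",onz(o+np.array(u)*k,114,p))
o=np.array([170,205])-.5+.5*k
Q=[onz(o+np.array(u)*k,195,p) for u in [(430,308),(434,328),(748,258),(752,277)]]
print([q.round(1) for q in Q]);c=np.mean(Q,0);d=Q[0]+Q[1]-Q[2]-Q[3]
print("lid",c,np.linalg.norm(d)/2,"yaw",np.degrees(np.arctan2(-d[0],d[1])))
print(toolR().round(3))
w=env.camera_params("wrist");print(w); R=toolR(); print("cam in tool",R.T@(-w["R"].T@w["t"]-env.state()["ee_pos"]), (w["R"]@R).round(3))
E
```

```text
[ 615.7 -161.2  100. ]
[ 619.2 -382.3  100. ]
[ 458.3 -385.1  100. ]
[ 454.7 -163.7  100. ]
center [ 536.97534564 -273.06615012  100.        ] sizes [np.float64(161.1), np.float64(221.1), np.float64(160.9), np.float64(221.4)]
yaw 0.9496689090151392 0.9169266030909423
kn [ 628.76227887 -218.65663055  114.        ]
kn [ 629.5597507  -270.51882075  114.        ]
kn [ 630.34658432 -321.68917279  114.        ]
[array([425.1,  85. , 195. ]), array([412.9,  82.3, 195. ]), array([ 459.2, -110.7,  195. ]), array([ 447.5, -113.3,  195. ])]
lid [436.18111474 -14.18432606 195.        ] 198.5832526421219 yaw 9.957273445684633
[[-0.928  0.373 -0.001]
 [ 0.373  0.928 -0.002]
 [-0.    -0.002 -1.   ]]
{'fx': 371.9886465587652, 'fy': 371.9886465587652, 'cx': 327.09182032439054, 'cy': 243.34302989644883, 'R': array([[ 0.37272751,  0.92793978, -0.00140416],
       [ 0.89811307, -0.36036555,  0.25205077],
       [ 0.23338192, -0.09520735, -0.96771299]]), 't': array([-572.9914392 ,  -28.53735976,  389.83810785])}
cam in tool [  70.54779578   -1.27664886 -170.43742999] [[-0.     1.    -0.   ]
 [-0.968 -0.    -0.252]
 [-0.252  0.     0.968]]
```

```bash
cat >> h.py <<'E'
def rel(pos,yaw=None):  # yaw: heading of tool y minus 90 (deg), mod 180
    s=env.state();R=toolR();d=R.T@(np.array(pos,float)-s["ee_pos"])/10
    cur=np.degrees(np.arctan2(-R[0,1],R[1,1])); t=0 if yaw is None else -(((yaw-cur)+90)%180-90)
    print(np.array(pos).round(1),"-> shift cm",d.round(2),"turn",round(t,2),"cur yaw",round(cur,2))
E
python3 - <<'E'
from h import *
p=env.camera_params("top");k=110/400
o=np.array([170,205])-.5+.5*k
Q=[onz(o+(np.array(u)-[400,0])*k,195,p) for u in [(430,308),(434,328),(748,258),(752,277)]]
print([q.round(1) for q in Q]);c=np.mean(Q,0);d=Q[0]+Q[1]-Q[2]-Q[3]
print("lid",c,np.linalg.norm(d)/2,"yaw",np.degrees(np.arctan2(-d[0],d[1])))
S=[onz(o+(np.array(u)-[400,0])*k,130,p) for u in [(421,112),(425,132),(724,66),(727,84)]];print("plain",np.mean(S,0))
rel((442,2,300),1.5)
E
```

```text
[array([421. , 332.2, 195. ]), array([408.7, 329.4, 195. ]), array([455.1, 136.3, 195. ]), array([443.4, 133.6, 195. ])]
lid [432.07026184 232.86481483 195.        ] 198.86567619286706 yaw 9.960238223129378
plain [558.36822125 258.08007507 130.        ]
[442   2 300] -> shift cm [-40.94 -40.82  -8.61] turn -23.37 cur yaw -21.87
```

Emit:
jog_arm(steps=[0,0,0,-8.6,0,0,-4,-4,-8.6,-4,0,-40.94,-40.82,-8.61,-23.37,0,-40.94,-40.82,-8.61,-23.37,0,-40.94,-40.82,-8.61,-23.37,0,-40.94,-40.82,-8.61,-23.37,0,-40.94,-40.82,-8.61,-23.37,0,-40.94,-40.82,-8.61,-23.37,0,-40.94,-40.82,-8.61,-23.37,0,-40.94,-40.82,-8.61,-23.37,0,-40.94,-40.82,-8.61,-23.37,0,-40.94,-40.82,-8.61,-23.37,0,-40.94,-40.82,-8.61,-23.37,0,-40.94,-40.82,-8.61,-23.37,0,-40.94,-40.82,-8.61,-23.37])

```text
time_s: 1.6
ee_pos: [441.8, 1.8, 299.5]
ee_rot: [180.0, -0.1, -178.6]
force: [-0.4, 0.2, -0.5]
gripper_width: 91.4
```

```bash
python3 - <<'E'
from h import *
s=env.state();print(s["time_s"],s["ee_pos"],s["ee_rot"])
p=env.camera_params("wrist");f=env.grab_frame("wrist")[:,:,::-1].copy();np.savez("pics/w1.npz",**p)
cv2.imwrite("pics/w1.png",f)
print("pred ball px",proj([442,2,37],p))
rel((442,2,20),1.5)
E
```

```text
1.6 [441.81214288   1.83346133 299.51437052] [ 1.79954512e+02 -8.60485825e-02 -1.78636086e+02]
pred ball px [[328.1264284  209.45052805]]
[442   2  20] -> shift cm [-0.08 -0.09 27.96] turn -0.03 cur yaw 1.47
```

View pics/w1.png

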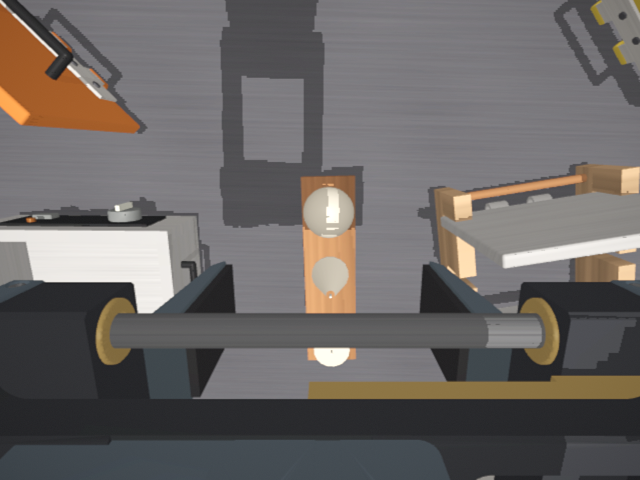

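The ball is centred at (329,212), against a predicted (328,209.5). That agrees within about 3 mm, so I'll aim at x = 444 and descend to grasp.

Emit:
jog_arm(steps=[0,-0.2,0,24,0,0,-0.2,0,24,0,0,-0.2,0,24,0,0,-0.2,0,24,0,0,-0.2,0,24,0,0,-0.2,0,27.9,0,0,-0.2,0,27.9,0,0,-0.2,0,27.9,0,1,-0.2,0,27.9,0,1,-0.2,0,27.9,0,1,-0.2,0,27.9,0,1,-0.2,0,27.9,0,1,-0.2,0,27.9,0,1,-0.2,0,27.9,0,1,-0.2,0,27.9,0], force=10)

```text
time_s: 3.15
ee_pos: [444.6, 2.9, 21.8]
ee_rot: [179.9, 0.1, -178.6]
force: [-1.1, 4.4, 7.3]
gripper_width: 59.4
```

Emit:
jog_arm(steps=[1,0,0,-1,0,1,0,0,-4,0,1,0,0,-8,0,1,0,0,-12,0,1,0,0,-16,0,1,0,-1.5,-17,0,1,-1,-4.5,-17,0,1,-2.2,-8,-17,0,1,-3.5,-12,-17,0,1,-4.8,-16,-17,0,1,-6,-20,-17,0,1,-7.2,-23.5,-17,0,1,-8,-26,-17,0,1,-8.5,-27.4,-17,0,1,-8.56,-27.8,-17,0,1,-8.56,-27.8,-17,0], force=15)

```text
time_s: 4.75
ee_pos: [536.4, -273.0, 190.9]
ee_rot: [180.0, -0.1, -178.5]
force: [-0.1, 0.3, -1.1]
gripper_width: 59.3
```

```bash
python3 - <<'E'
from h import *
s=env.state();print(s["time_s"],s["ee_pos"],s["ee_rot"],s["gripper_width"])
p=env.camera_params("wrist");f=env.grab_frame("wrist")[:,:,::-1].copy()
print(proj([[457,-164,100],[616,-161,100],[537,-273,25]],p))
cv2.imwrite("pics/w2.png",f)
E
```

```text
4.75 [ 536.37903073 -272.96208774  190.87786306] [ 1.79950979e+02 -5.44966967e-02 -1.78523415e+02] 59.27291392145108
[[492.84811995 138.18270025]
 [468.76702838 348.93637713]
 [328.24759777 226.82027853]]
```

View pics/w2.png

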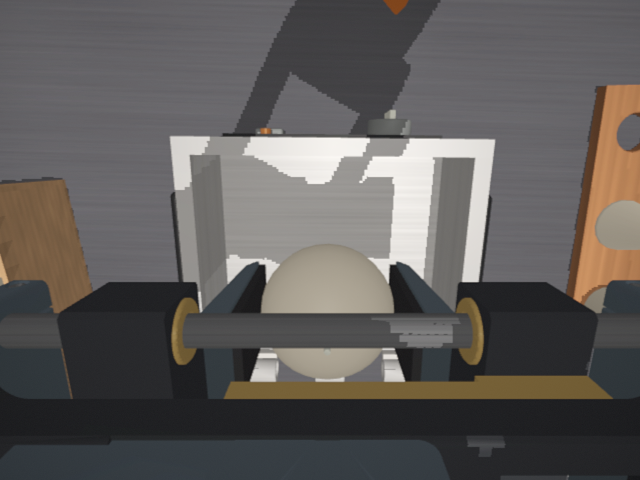

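The ball is held over the middle of the well. The rim corner is seen at (493,140) against a predicted (493,138). Lowering now.

Emit:
jog_arm(steps=[1,0,0,3,0,1,0,0,6,0,1,0,0,9,0,1,0,0,12,0,1,0,0,13.5,0,1,0,0,14.2,0,1,0,0,14.5,0,1,0,0,14.7,0,1,0,0,14.8,0,1,0,0,14.85,0,1,0,0,14.85,0])

```text
time_s: 5.9
ee_pos: [537.2, -273.5, 43.1]
ee_rot: [-180.0, 0.1, -178.5]
force: [0.7, 0.2, -0.7]
gripper_width: 59.4
```

Emit:
jog_arm(steps=[1,0,0,0.1,0,1,0,0,0.15,0,1,0,0,0.2,0,1,0,0,0.2,0])

```text
time_s: 6.3
ee_pos: [536.9, -273.4, 40.6]
ee_rot: [180.0, 0.0, -178.5]
force: [-0.0, 0.4, -0.4]
gripper_width: 59.3
```

Emit:
jog_arm(steps=[1,0,0,0.05,0,1,0,0,0.1,0,1,0,0,0.15,0,1,0,0,0.15,0])

```text
time_s: 6.7
ee_pos: [537.5, -273.4, 40.3]
ee_rot: [-180.0, 0.1, -178.5]
force: [-0.2, 0.5, 7.9]
gripper_width: 59.5
```

The floor reads about 8 N, so the ball is down. Releasing and raising.

Emit:
jog_arm(steps=[0,0,0,-0.1,0,0,0,0,-0.1,0,0,0,0,-0.1,0,0,0,0,-0.1,0,0,0,0,-0.1,0,0,0,0,-0.1,0,0,0,0,-3,0,0,0,0,-7,0,0,0,0,-12,0,0,0,0,-17,0,0,0,0,-22,0,0,0,0,-26,0,0,0,0,-26,0])

```text
time_s: 8.0
ee_pos: [539.2, -274.6, 306.1]
ee_rot: [-179.6, 0.7, -178.5]
force: [0.1, -1.1, 0.1]
gripper_width: 91.2
```

```bash
python3 - <<'E'
from h import *
s=env.state();print(s["time_s"],s["ee_pos"],s["qpos"])
f=env.grab_frame("wrist")[:,:,::-1].copy();cv2.imwrite("pics/w3.png",f)
p=env.camera_params("wrist");np.savez("pics/w3.npz",**p)
print(proj([[537,-273,55],[631,-271.5,106],[631,-245.5,116],[631,-297.5,116]],p))
rel((432,233,300),9.96-90)
E
```

```text
8.0 [ 539.16850391 -274.60441873  306.10165645] [-2.80801534e+01  1.84240490e+01  7.63797743e+01  1.59237549e-03
  8.44281342e+01 -1.19573941e+02]
[[329.79470436 208.99611488]
 [328.92200797 304.36695328]
 [353.91737853 309.00489191]
 [303.94076573 307.73808738]]
[432 233 300] -> shift cm [9.270e+00 5.095e+01 1.000e-02] turn 81.53 cur yaw 1.49
```

View pics/w3.png

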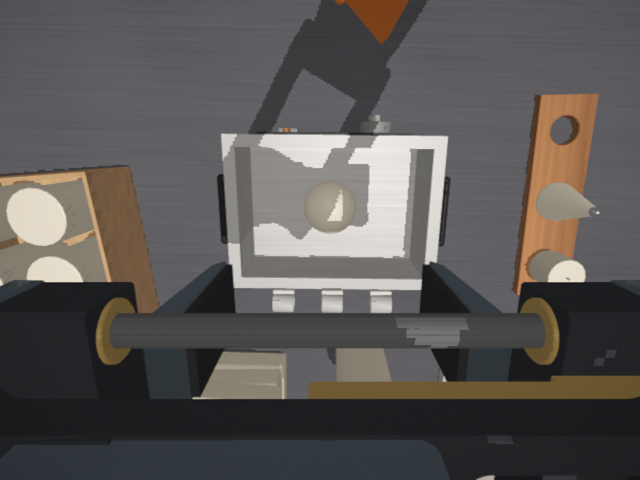

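The ball lies in the well at (330,207), and the knuckles are at x = 284, 332 and 381, row 301. Moving to the lid.

Emit:
jog_arm(steps=[0,9.3,51,0,81.5,0,9.3,51,0,81.5,0,9.3,51,0,81.5,0,9.3,51,0,81.5,0,9.3,51,0,81.5,0,9.3,51,0,81.5,0,9.3,51,0,81.5,0,9.3,51,0,81.5,0,9.3,51,0,81.5,0,9.3,51,0,81.5,0,9.3,51,0,81.5,0,9.3,51,0,81.5,0,9.3,51,0,81.5,0,9.3,51,0,81.5])

```text
time_s: 9.45
ee_pos: [430.4, 233.1, 297.9]
ee_rot: [-179.9, 0.1, 100.0]
force: [0.7, -0.1, -0.0]
gripper_width: 91.1
```

```bash
python3 - <<'E'
from h import *
s=env.state();print(s["time_s"],s["ee_pos"],s["ee_rot"],s["qvel"].round(2))
p=env.camera_params("wrist");f=env.grab_frame("wrist")[:,:,::-1].copy();cv2.imwrite("pics/w4.png",f)
np.savez("pics/w4.npz",**p)
c=np.array([432,233,195.]);a=np.radians(9.96);ex=np.array([np.cos(a),np.sin(a),0]);ey=np.array([-np.sin(a),np.cos(a),0])
print(proj([c+100*ey+6*ex,c+100*ey-6*ex,c-100*ey+6*ex,c-100*ey-6*ex],p))
E
```

```text
9.45 [430.35263124 233.14793843 297.91820135] [-1.79881002e+02  9.29369180e-02  1.00034450e+02] [-1.5  -0.55 -0.35  0.21  0.13  0.14]
[[339.20480356 101.39491135]
 [321.82070366 101.37770076]
 [336.94148861 358.89257822]
 [322.42177658 358.86542562]]
```

View pics/w4.png

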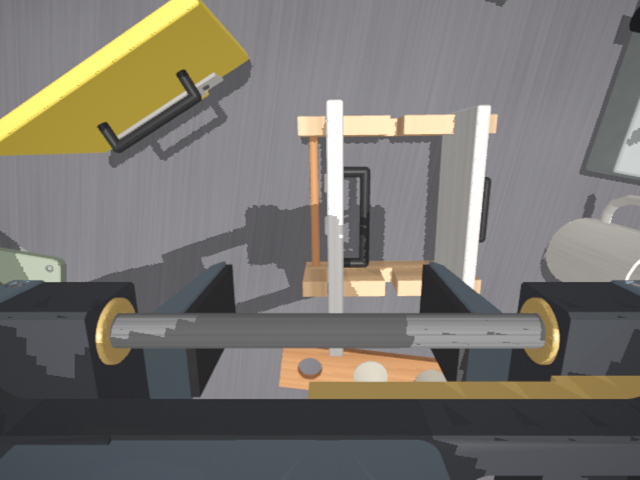

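The lid's top edge is at columns 327–343 at row 101 and 329–343 at row 350. That is about 5 px right of the prediction, or 3–4 mm. I'll measure again now that the arm has settled.

```bash
python3 - <<'E'
from h import *
f=env.grab_frame("wrist")
s=env.state();print(s["time_s"],s["ee_pos"],s["ee_rot"],s["qvel"].round(2))
f=env.grab_frame("wrist");p=env.camera_params("wrist");g=f.min(2).astype(int)
def meas(r):
    row=g[r-1:r+2,300:400].mean(0); d=np.diff(cv2.GaussianBlur(row[None],(3,1),0)[0]);a=np.argmax(d[5:40])+5;b=np.argmin(d[a+6:a+24])+a+6;return 300+a+1-.5,300+b+1-.5
M=[]
for r in (105,120,150,180,210,240,350):
    a,b=meas(r);q=onz(((a+b)/2,r),195,p);w=np.linalg.norm(onz((a,r),195,p)-onz((b,r),195,p));print(r,a,b,q.round(1),w.round(1));M.append(q)
M=np.array(M);k=np.polyfit(M[:,1],M[:,0],1);print("line x at y=233:",np.polyval(k,233),"yaw",np.degrees(np.arctan(-k[0])))
col=g[80:125,335];print("top end row",80+np.argmax(np.diff(col)),onz((335,80+np.argmax(np.diff(col))+.5),195,p))
E
```

```text
9.55 [430.79156546 232.62632236 298.52333801] [-1.79945843e+02  5.21697636e-02  9.99132125e+01] [-0.4  -0.25 -0.48  0.26  0.08  0.2 ]
105 325.5 341.5 [418.1 329.3 195. ] 11.1
120 325.5 340.5 [419.5 319.5 195. ] 10.5
150 325.5 341.5 [423.4 299.4 195. ] 11.4
180 326.5 341.5 [427.5 278.6 195. ] 10.9
210 326.5 342.5 [431.8 256.9 195. ] 11.9
240 326.5 342.5 [435.8 234.3 195. ] 12.2
350 328.5 342.5 [453.1 142.5 195. ] 11.5
line x at y=233: 436.1007126032393 yaw 10.69794922796506
top end row 98 [418.38279873 333.6237772  195.        ]
```

```bash
python3 - <<'E'
from h import *
rel((435,234.5,160),10.3-90)
E
```

```text
[435.  234.5 160. ] -> shift cm [ 0.13  0.44 13.88] turn -0.42 cur yaw -80.12
```

Emit:
jog_arm(steps=[0,0.13,0.4,5,-0.4,0,0.13,0.4,9,-0.4,0,0.13,0.4,12,-0.4,0,0.13,0.4,13.5,-0.4,0,0.13,0.4,13.8,-0.4,0,0.13,0.4,13.8,-0.4,0,0.13,0.4,13.8,-0.4,1,0.13,0.4,13.8,-0.4,1,0.13,0.4,13.8,-0.4,1,0.13,0.4,13.8,-0.4,1,0.13,0.4,13.8,-0.4,1,0.13,0.4,13.8,-0.4,1,0.13,0.4,13.8,-0.4,1,0.13,0.4,13.8,-0.4,1,0.13,0.4,13.8,-0.4,1,0.13,0.4,13.8,-0.4], force=8)

```text
time_s: 11.2
ee_pos: [434.3, 236.0, 161.0]
ee_rot: [-180.0, -0.0, 100.4]
force: [0.1, -0.3, 0.8]
gripper_width: 22.3
```

Emit:
jog_arm(steps=[1,0,0,0,0,1,0,0,0,0,1,0,0,0,0,1,0,0,0,0])

```text
time_s: 11.6
ee_pos: [434.7, 236.1, 161.1]
ee_rot: [180.0, -0.0, 100.4]
force: [1.4, 0.4, -0.4]
gripper_width: 12.2
```

Emit:
jog_arm(steps=[1,0,0,0,0,1,0,0,0,0,1,0,0,0,0], force=40)

```text
time_s: 11.9
ee_pos: [434.6, 236.1, 161.1]
ee_rot: [180.0, -0.0, 100.4]
force: [2.2, 0.0, -1.6]
gripper_width: 12.1
```

```bash
python3 - <<'E'
from h import *
s=env.state();print(s["time_s"],s["ee_pos"],s["ee_rot"],s["force"],s["torque"],s["gripper_width"])
E
```

```text
11.9 [434.5801238  236.06195491 161.06637784] [ 1.79966943e+02 -5.28272740e-03  1.00396121e+02] [ 2.15789862  0.04077418 -1.58420819] [ 0.00142513 -0.48736067  0.04744742] 12.121057123642286
```

Emit:
jog_arm(steps=[1,0,0,-0.5,0,1,0,0,-1.5,0,1,0,0,-3,0,1,0,0,-5,0,1,0,0,-8,0,1,0,0,-11,0,1,0,0,-14,0,1,0,0,-16,0,1,0,0,-17,0,1,0,0,-17,0,1,0,0,-17,0])

```text
time_s: 13.0
ee_pos: [433.4, 235.6, 329.9]
ee_rot: [-179.8, 0.0, 100.4]
force: [-0.2, -0.4, -5.6]
gripper_width: 11.6
```

```bash
python3 - <<'E'
from h import *
s=env.state();print(s["time_s"],s["ee_pos"],s["ee_rot"],s["force"],s["torque"],s["gripper_width"])
print("pillar",onz((424,150),130,env.camera_params("top")),onz((420,172),0,env.camera_params("top")))
rel((631,-271,331),0.93-90)
E
```

```text
13.0 [433.41172352 235.61764187 329.93191075] [-1.79828687e+02  3.80471067e-02  1.00388508e+02] [-0.15287496 -0.42896713 -5.60038396] [-0.09968283  0.04409122 -0.00864056] 11.64701719651764
pillar [ 761.5734504  -228.78081948  130.        ] [ 733.73672712 -239.26272557    0.        ]
[ 631 -271  331] -> shift cm [-53.39  10.3   -0.1 ] turn 9.46 cur yaw -79.61
```

Emit:
jog_arm(steps=[1,-1.5,0.3,0,0.3,1,-4.5,0.9,0,0.8,1,-9,1.7,0,1.6,1,-13.5,2.6,0,2.4,1,-18,3.5,0,3.2,1,-22.5,4.3,0,4,1,-27,5.2,0,4.8,1,-31.5,6.1,0,5.6,1,-36,7,0,6.4,1,-40.5,7.8,0,7.2,1,-45,8.7,0,8,1,-49,9.5,0,8.7,1,-52,10,0,9.2,1,-53.2,10.26,0,9.4,1,-53.4,10.3,0,9.46,1,-53.4,10.3,0,9.46,1,-53.4,10.3,0,9.46])

```text
time_s: 14.7
ee_pos: [631.6, -269.0, 331.1]
ee_rot: [-180.0, -0.1, 91.0]
force: [-0.2, -0.0, -4.6]
gripper_width: 11.8
```

```bash
python3 - <<'E'
from h import *
env.grab_frame("top")
s=env.state();print(s["time_s"],s["ee_pos"],s["ee_rot"],s["force"],s["torque"],s["gripper_width"],s["qvel"].round(2))
p=env.camera_params("wrist");w=env.grab_frame("wrist")[:,:,::-1].copy();np.savez("pics/w5.npz",**p)
sc=env.grab_frame("scene")[:,:,::-1].copy();t=env.grab_frame("top")[:,:,::-1].copy()
cv2.imwrite("pics/w5.png",w);cv2.imwrite("pics/s5.png",sc);cv2.imwrite("pics/t5.png",t)
y=0.93;a=np.radians(y);ey=np.array([-np.sin(a),np.cos(a),0]);h=np.array([631,-271.5,106])
print("hinge kn in wrist",proj([h+k*ey for k in(-52,0,52)],p).round(1).tolist())
print("in scene",proj([h+k*ey for k in(-52,0,52)],env.camera_params("scene")).round(1).tolist())
k=s["ee_pos"]-[0,0,145.07]
print("lid kn scene",proj([k+26*ey,k-26*ey],env.camera_params("scene")).round(1).tolist())
c=cv2.resize(sc[130:280,130:290],(640,600),interpolation=cv2.INTER_CUBIC)
cv2.imwrite("pics/s5c.png",c)
E
```

```text
14.75 [ 631.71130299 -268.96680867  331.43158231] [-1.79995876e+02 -4.16844303e-02  9.10301062e+01] [ 0.34229622  0.69177141 -4.3371353 ] [-0.0891459   0.05593624  0.02335367] 11.500220676613639 [ 0.04 -0.27 -0.26 -0.14 -0.21 -0.01]
hinge kn in wrist [[326.5, 261.8], [326.6, 215.7], [326.6, 166.5]]
in scene [[170.2, 201.1], [185.9, 210.4], [202.2, 220.1]]
lid kn scene [[190.5, 185.5], [173.9, 176.1]]
```

View pics/s5c.png

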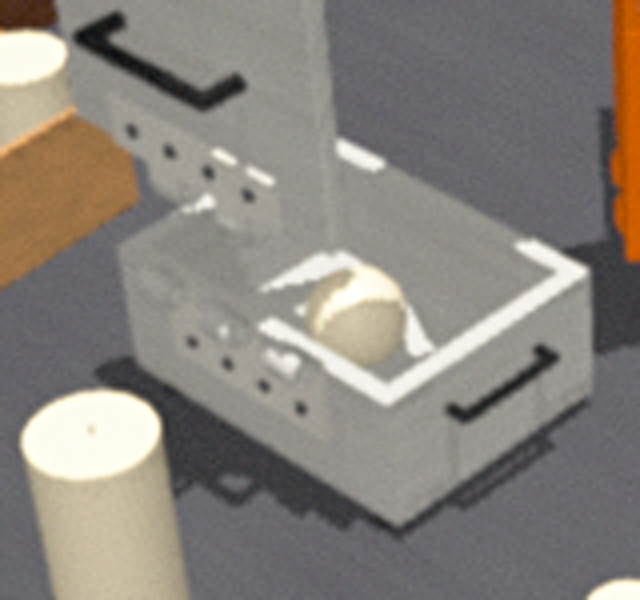

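View pics/w5.png

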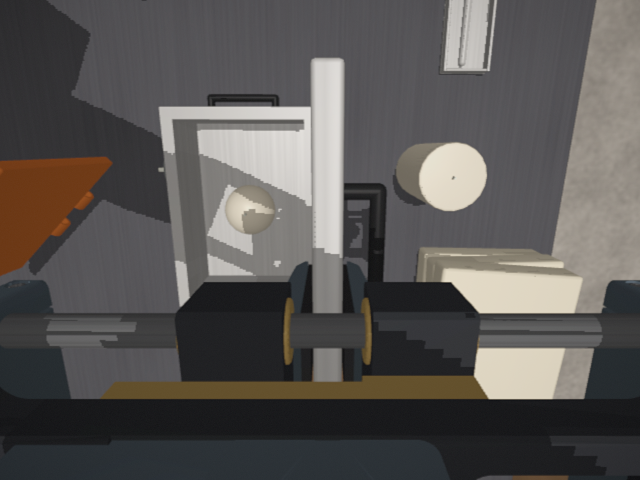

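The lid hangs with its handle to +x, away from the well. In the wrist view its top edge spans columns 313–344 with its end at row 60. The melter's front-left rim corner is at (162,108), and the ball is at (250,210). I'll compare the frames to cancel the camera bias.

```bash
python3 - <<'E'
from h import *
p=dict(np.load("pics/w5.npz"));g=cv2.imread("pics/w5.png").min(2).astype(float)
T=np.array([631.71,-268.97,331.43]);zt=T[2]+33.93
def edge(a): d=np.diff(a);i=np.argmax(np.abs(d));return i+.5,d[i]
def par(v,i):  # subpixel peak
    d=np.abs(np.diff(v));k=int(i-.5);a,b,c=d[k-1:k+2];return k+.5+.5*(a-c)/(a-2*b+c)
def find(v,lo,hi,sg):
    v=cv2.GaussianBlur(v[None],(5,1),0)[0];d=sg*np.diff(v);k=lo+np.argmax(d[lo:hi]);a,b,c=d[k-1:k+2];return k+.5+.5*(a-c)/(a-2*b+c)
for r in (75,90,130,160,200):
    row=g[r-2:r+3].mean(0);l=find(row,303,322,1);rr=find(row,336,352,-1);A=onz((l,r),zt,p);B=onz((rr,r),zt,p);print("lid",r,round(l,1),round(rr,1),((A+B)/2-T).round(2),(B-A).round(1)[:2])
col=g[:,322:334].mean(1);e=find(col,50,72,1);print("lid end row",e,onz((328,e),zt,p)-T)
for c in (200,230,290):
    e=find(g[:,c-2:c+3].mean(1),100,116,1);print("rim +y edge",c,round(e,1),onz((c,e),100,p).round(1))
for r in (125,150,230,260):
    e=find(g[r-2:r+3].mean(0),150,190,1);print("rim front",r,round(e,1),onz((e,r),100,p).round(1))
print("handle/lid plate mid")
# ball check & w3
p3=dict(np.load("pics/w3.npz"));g3=cv2.imread("pics/w3.png").min(2).astype(float)
for c in (260,330,410): print("w3 front row",find(g3[:,c-2:c+3].mean(1),125,142,1),onz((c,find(g3[:,c-2:c+3].mean(1),125,142,1)),100,p3).round(1))
for u in [(284,301),(332,301),(381,301)]: print("w3 kn",onz(u,114,p3).round(1))
for r in (180,250): 
  row=g3[r-2:r+3].mean(0);a=find(row,215,236,1);b=find(row,430,450,-1);print("w3 sides",a,b,onz((a,r),100,p3).round(1),onz((b,r),100,p3).round(1))
for c in (250,300,360,410):print("w3 back", onz((c,find(g3[:,c-2:c+3].mean(1),280,294,-1)),100,p3).round(1))
E
```

```text
lid 75 310.7 343.4 [-1.96 92.93 33.93] [11.1  0.2]
lid 90 310.8 343.4 [-1.87 88.18 33.93] [11.1  0.2]
lid 130 313.6 343.0 [-1.22 75.07 33.93] [10.3  0.2]
lid 160 313.8 342.5 [-1.08 64.77 33.93] [10.3  0.2]
lid 200 304.5 342.8 [-2.46 50.37 33.93] [14.1  0.3]
lid end row 57.636287274254514 [-1.74968303 98.32354842 33.93      ]
rim +y edge 200 106.1 [ 500.1 -161.8  100. ]
rim +y edge 230 106.1 [ 530.7 -161.2  100. ]
rim +y edge 290 106.3 [ 591.8 -160.3  100. ]
rim front 125 160.1 [ 457.8 -180.9  100. ]
rim front 150 162.7 [ 458.1 -205.9  100. ]
rim front 230 171.2 [ 459.6 -291.7  100. ]
rim front 260 174.5 [ 460.2 -326.3  100. ]
handle/lid plate mid
w3 front row 133.84827586206896 [ 458.2 -342.5  100. ]
w3 front row 134.27117768595042 [ 456.8 -275.2  100. ]
w3 front row 135.0672829994864 [ 455.6 -198.3  100. ]
w3 kn [ 624.9 -318.4  114. ]
w3 kn [ 623.5 -268.5  114. ]
w3 kn [ 622.1 -217.6  114. ]
w3 sides 223.42602633617352 443.7864557587741 [ 503.1 -379.7  100. ] [ 497.4 -161.4  100. ]
w3 sides 227.73780918727914 437.3733681462141 [ 575.3 -378.5  100. ] [ 569.4 -160.3  100. ]
w3 back [ 616.6 -356.4  100. ]
w3 back [ 616.  -302.9  100. ]
w3 back [ 615.  -238.6  100. ]
w3 back [ 614.2 -185.1  100. ]
```

```bash
python3 - <<'E'
from h import *
t=cv2.imread("pics/t5.png");p=env.camera_params("top")
T=np.array([631.71,-268.97,331.43]);a=np.radians(1.03);ex=np.array([np.cos(a),np.sin(a),0]);ey=np.array([-np.sin(a),np.cos(a),0])
c=T+[0,0,33.93]
print("lid corners pred",proj([c+i*6*ex+j*99*ey for i in(1,-1) for j in(1,-1)],p).round(1).tolist())
cv2.imwrite("pics/t5c.png",cv2.resize(t[150:295,375:515],(580,600),interpolation=cv2.INTER_CUBIC))
# w2
R=Ro.from_euler("xyz",[179.951,-.0545,-178.523],degrees=True).as_matrix();C=np.array([536.379,-272.962,190.878])+R@[70.548,-1.277,-170.437]
w=dict(np.load("pics/w5.npz"));CR=np.array([[0,1,0],[-.9677,0,-.2521],[-.2521,0,.9677]])@R.T
p2=dict(fx=w["fx"],fy=w["fy"],cx=w["cx"],cy=w["cy"],R=CR,t=-CR@C)
print([onz(u,100,p2).round(1).tolist() for u in [(172,137),(493,140)]])
E
```

```text
lid corners pred [[413.0, 185.1], [512.7, 184.9], [413.0, 191.1], [512.9, 190.8]]
[[462.3, -380.9, 100.0], [458.7, -163.7, 100.0]]
```

View pics/t5c.png

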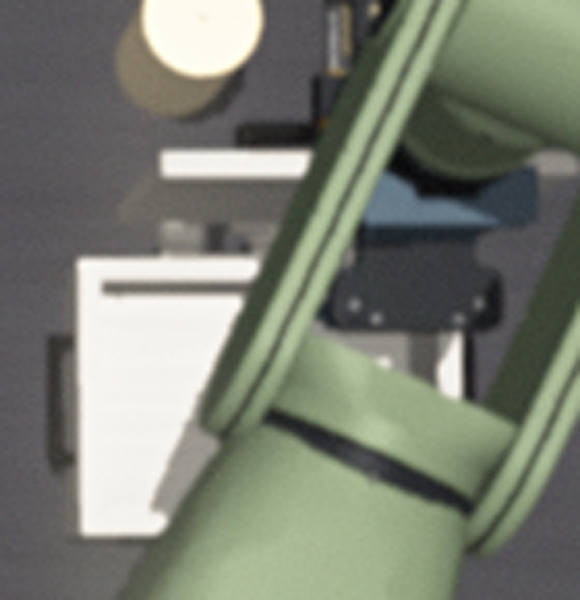

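In the top crop the lid edge spans rows 150–178, its end at x = 161. So the top camera reads about 2.1 mm short in x. With that bias removed, three sources put the melter's centre at x ≈ 539.5 and the hinge at about (633.3, -270.5). I'll shift +x and lower to just above the gaps.

Emit:
jog_arm(steps=[1,0,0.16,1,0.1,1,0,0.16,2.5,0.1,1,0,0.16,4,0.1,1,0,0.16,5,0.1,1,0,0.16,5.6,0.1,1,0,0.16,5.8,0.1,1,0,0.16,5.8,0.1,1,0,0.16,5.8,0.1])

```text
time_s: 15.7
ee_pos: [633.9, -270.8, 273.8]
ee_rot: [179.9, 0.0, 90.8]
force: [0.3, -0.4, -5.4]
gripper_width: 11.9
```

```bash
python3 - <<'E'
from h import *
env.grab_frame("top")
for i in range(3):
    s=env.state();print(s["time_s"],s["ee_pos"],s["ee_rot"],s["force"],s["gripper_width"]);env.grab_frame("top")
rel((633.3,-269,251.1),.93-90)
E
```

```text
15.75 [ 633.92651011 -270.76429063  273.88471517] [1.79912464e+02 3.39099300e-02 9.08320293e+01] [-0.03033282  0.10891698 -5.24017126] 11.782782353997277
15.8 [ 633.88637794 -270.74599301  273.81732171] [1.79919220e+02 2.99680297e-02 9.08329644e+01] [-0.13651167  0.12298244 -4.35970486] 11.701430876719575
15.85 [ 633.80656655 -270.71605828  273.69860097] [1.79932698e+02 2.33459859e-02 9.08312978e+01] [-0.68940242  0.6146302  -5.16011238] 11.924639867194246
[ 633.3 -269.   251.1] -> shift cm [ 0.17 -0.05  2.25] turn -0.1 cur yaw -89.17
```

Emit:
jog_arm(steps=[1,0.1,0,0.3,0,1,0.1,0,0.6,0,1,0.1,0,0.9,0,1,0.1,0,1.2,0,1,0.1,0,1.4,0,1,0.1,0,1.6,0,1,0.1,0,1.8,0,1,0.1,0,1.9,0,1,0.1,0,2.0,0,1,0.1,0,2.0,0,1,0.1,0,2.0,0,1,0.1,0,2.0,0,1,0.1,0,2.0,0])

```text
time_s: 17.2
ee_pos: [633.6, -269.6, 253.1]
ee_rot: [180.0, 0.0, 90.8]
force: [0.5, -0.0, -5.0]
gripper_width: 11.7
```

```bash
python3 - <<'E'
from h import *
env.grab_frame("top")
s=env.state();print(s["time_s"],s["ee_pos"],s["ee_rot"],s["force"],s["torque"],s["gripper_width"])
rel((633.3,-269,251.1),.93-90)
p=env.camera_params("scene");sc=env.grab_frame("scene")[:,:,::-1].copy()
a=np.radians(.93);ey=np.array([-np.sin(a),np.cos(a),0]);k=s["ee_pos"]-[0,0,145.07]
print("lid kn",proj([k+(y-1.5)*ey for y in (37,15,-15,-37)],p).round(1).tolist())
np.save("pics/k.npy",k)
cv2.imwrite("pics/s6.png",sc);cv2.imwrite("pics/s6c.png",cv2.resize(sc[180:255,140:240],(800,600),interpolation=cv2.INTER_CUBIC))
E
```

```text
17.25 [ 633.60925797 -269.60201067  253.12116574] [ 1.79989076e+02 -6.22714884e-04  9.08366552e+01] [-0.11962284 -0.23043771 -4.5676681 ] [-0.11387631  0.00430896 -0.03306326] 12.025767601896774
[ 633.3 -269.   251.1] -> shift cm [ 0.06 -0.03  0.2 ] turn -0.09 cur yaw -89.16
lid kn [[196.5, 217.2], [189.6, 213.1], [180.4, 207.6], [173.7, 203.6]]
```

View pics/s6c.png

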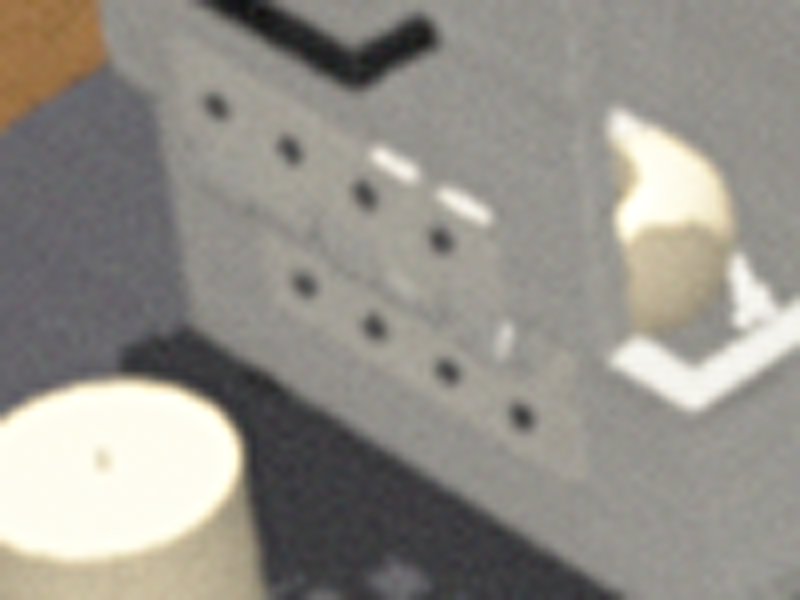

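Force still reads only the lid's weight, so the knuckles are in the gaps without contact. The scene view shows both dotted hinge leaves parallel, with dots at (215,105)–(440,240) and (305,285)–(520,415). Next I'll lower the last 2 mm, then probe gently toward the back wall, where 4 mm of clearance is expected, to check fore-aft.

Emit:
jog_arm(steps=[1,0.05,0,0.1,0,1,0.05,0,0.2,0,1,0.05,0,0.2,0,1,0.05,-0.05,0.2,0,1,0.05,-0.1,0.2,0,1,0.05,-0.15,0.2,0,1,0.05,-0.2,0.2,0,1,0.05,-0.2,0.2,0,1,0.05,-0.2,0.2,0])

```text
time_s: 18.2
ee_pos: [631.6, -269.1, 251.1]
ee_rot: [180.0, -0.0, 90.8]
force: [0.4, -0.0, -4.1]
gripper_width: 11.7
```

Emit:
jog_arm(steps=[1,0,-0.03,0,0,1,0,-0.06,0,0,1,0,-0.06,0,0,1,0,-0.06,0,0])

```text
time_s: 18.6
ee_pos: [631.0, -269.1, 251.0]
ee_rot: [180.0, -0.0, 90.8]
force: [0.9, 0.1, -5.4]
gripper_width: 11.9
```

Emit:
jog_arm(steps=[1,0,-0.03,0,0,1,0,-0.05,0,0,1,0,-0.05,0,0,1,0,-0.05,0,0])

```text
time_s: 19.0
ee_pos: [630.5, -269.1, 251.0]
ee_rot: [180.0, -0.0, 90.8]
force: [0.3, -0.2, -4.7]
gripper_width: 11.8
```

Emit:
jog_arm(steps=[1,0,-0.03,0,0,1,0,-0.05,0,0,1,0,-0.05,0,0,1,0,-0.05,0,0])

```text
time_s: 19.4
ee_pos: [630.0, -269.1, 251.0]
ee_rot: [180.0, -0.0, 90.8]
force: [-0.2, 0.0, -4.0]
gripper_width: 11.7
```

Emit:
jog_arm(steps=[1,0,-0.03,0,0,1,0,-0.05,0,0,1,0,-0.05,0,0,1,0,-0.05,0,0])

```text
time_s: 19.8
ee_pos: [629.5, -269.2, 251.0]
ee_rot: [180.0, -0.0, 90.8]
force: [0.6, -0.5, -4.7]
gripper_width: 11.7
```

Emit:
jog_arm(steps=[1,0,-0.02,0,0,1,0,-0.04,0,0,1,0,-0.04,0,0,1,0,-0.04,0,0])

```text
time_s: 20.2
ee_pos: [629.1, -269.2, 251.1]
ee_rot: [180.0, -0.0, 90.8]
force: [0.1, 0.7, -5.0]
gripper_width: 12.4
```

Emit:
jog_arm(steps=[1,0,-0.03,0,0,1,0,-0.05,0,0,1,0,-0.05,0,0,1,0,-0.05,0,0])

```text
time_s: 20.6
ee_pos: [628.6, -269.2, 251.0]
ee_rot: [180.0, -0.0, 90.8]
force: [0.4, -0.6, -4.6]
gripper_width: 12.0
```

Emit:
jog_arm(steps=[1,0,-0.03,0,0,1,0,-0.05,0,0,1,0,-0.05,0,0,1,0,-0.05,0,0])

```text
time_s: 21.0
ee_pos: [628.1, -269.2, 251.0]
ee_rot: [180.0, -0.0, 90.8]
force: [-0.3, 0.4, -4.9]
gripper_width: 12.0
```

Emit:
jog_arm(steps=[1,0,-0.03,0,0,1,0,-0.05,0,0,1,0,-0.05,0,0,1,0,-0.05,0,0])

```text
time_s: 21.4
ee_pos: [627.6, -269.2, 251.0]
ee_rot: [180.0, -0.0, 90.8]
force: [0.7, 0.3, -4.5]
gripper_width: 11.8
```

```bash
python3 - <<'E'
from h import *
for i in range(4):
    s=env.state();print(s["ee_pos"].round(2),s["force"].round(2),s["torque"].round(3));env.grab_frame("top")
E
```

```text
[ 627.58 -269.22  251.03] [ 0.68  0.28 -4.47] [-0.069  0.037 -0.022]
[ 627.6  -269.18  251.03] [-0.22  0.78 -4.68] [-0.071  0.054  0.021]
[ 627.58 -269.18  251.  ] [-0.16 -1.2  -4.72] [-0.116  0.023 -0.01 ]
[ 627.57 -269.23  251.02] [-0.17  1.04 -4.9 ] [-0.103  0.089  0.049]
```

Emit:
jog_arm(steps=[1,0,-0.03,0,0,1,0,-0.05,0,0,1,0,-0.05,0,0,1,0,-0.05,0,0])

```text
time_s: 22.0
ee_pos: [627.1, -269.2, 251.0]
ee_rot: [180.0, -0.0, 90.8]
force: [-0.2, 0.7, -4.8]
gripper_width: 11.7
```

Emit:
jog_arm(steps=[1,0,-0.03,0,0,1,0,-0.05,0,0,1,0,-0.05,0,0,1,0,-0.05,0,0])

```text
time_s: 22.4
ee_pos: [626.7, -269.2, 251.1]
ee_rot: [180.0, -0.0, 90.8]
force: [-0.1, 1.4, -4.0]
gripper_width: 12.2
```

```bash
python3 - <<'E'
from h import *
for i in range(3):
    s=env.state();print(s["ee_pos"].round(2),s["force"].round(2),s["torque"].round(3));env.grab_frame("top")
E
```

```text
[ 626.71 -269.22  251.11] [-0.06  1.4  -3.96] [-0.042 -0.134  0.08 ]
[ 626.71 -269.23  251.1 ] [-0.61  0.85 -3.76] [-0.067 -0.161  0.005]
[ 626.69 -269.19  251.08] [-0.12 -0.17 -4.88] [-0.112 -0.089  0.017]
```

Emit:
jog_arm(steps=[1,0,-0.03,0,0,1,0,-0.05,0,0,1,0,-0.05,0,0,1,0,-0.05,0,0])

```text
time_s: 22.95
ee_pos: [626.4, -269.2, 251.2]
ee_rot: [179.9, 0.0, 90.8]
force: [0.7, -0.3, -4.5]
gripper_width: 11.8
```

```bash
python3 - <<'E'
from h import *
for i in range(3):
    s=env.state();print(s["ee_pos"].round(2),s["force"].round(2),s["torque"].round(3));env.grab_frame("top")
E
```

```text
[ 626.39 -269.22  251.15] [ 0.75 -0.29 -4.47] [-0.012 -0.445  0.   ]
[ 626.38 -269.21  251.14] [ 1.07  0.67 -4.19] [-0.109 -0.468 -0.024]
[ 626.37 -269.22  251.18] [ 1.87 -0.43 -4.77] [-0.092 -0.543  0.053]
```

Contact shows clearly from TCP x ≈ 626.8, with y torque going from about 0 to -0.5 Nm. Adding the 4 mm clearance puts the hinge axis near 630.8, and lower if a leaf plate covers the wall. The camera estimate of 633.3 was about 2.5 mm too far back. I'll back off to about 630.6 and check with averaged, contrast-stretched scene frames.

Emit:
jog_arm(steps=[1,0,0.1,0,0,1,0,0.2,0,0,1,0,0.3,0,0,1,0,0.4,0,0,1,0,0.42,0,0,1,0,0.42,0,0,1,0,0.42,0,0])

```text
time_s: 23.8
ee_pos: [630.2, -269.2, 251.0]
ee_rot: [-180.0, -0.0, 90.8]
force: [0.2, 0.6, -4.8]
gripper_width: 12.0
```

```bash
python3 - <<'E'
from h import *
sc=np.mean([env.grab_frame("scene")[:,:,::-1].astype(float) for _ in range(12)],0)
s=env.state();print(s["time_s"],s["ee_pos"].round(2),s["force"].round(2),s["torque"].round(3))
np.save("pics/s7.npy",sc)
p=env.camera_params("scene");a=np.radians(.93);ey=np.array([-np.sin(a),np.cos(a),0]);k=s["ee_pos"]-[0,0,145.07]
P=proj([k+y*ey for y in (63,0,-63)],p);print((( P-[160,190])*13).round().tolist())
c=cv2.resize(sc[190:236,160:220].mean(2),None,fx=13,fy=13,interpolation=cv2.INTER_CUBIC)
c=np.clip((c-95)/(185-95)*255,0,255).astype(np.uint8);print(np.percentile(sc[190:236,160:220],[5,25,50,75,95]))
c=cv2.createCLAHE(3,(4,4)).apply(c)
cv2.imwrite("pics/s7c.png",c)
E
```

```text
24.4 [ 630.25 -269.17  251.02] [-0.59  0.35 -4.92] [-0.072  0.061 -0.   ]
[[607.0, 423.0], [349.0, 270.0], [103.0, 123.0]]
[ 64.82916667 141.5        147.66666667 154.83333333 183.75416667]
```

View pics/s7c.png

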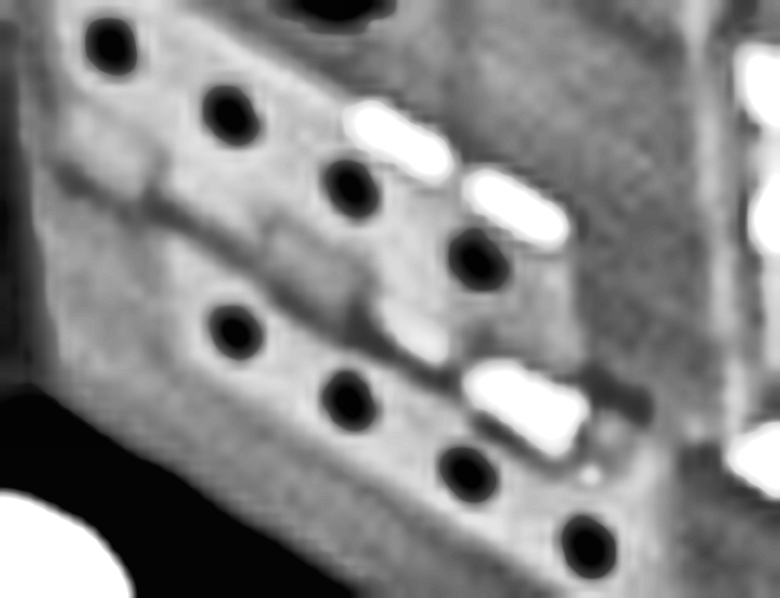

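The enhanced view shows the lid and fixed knuckles in one straight row. The dark underside line runs straight from about (60,170) to (480,420). The lid and +y fixed knuckle highlights at (415,330) and (525,405) are separated by about 15 px, or roughly 4 mm as intended. Force is lid weight only, so I'm handing in.

```bash
python3 - <<'E'
from h import *
s=env.state();print(s["time_s"],s["ee_pos"].round(2),s["ee_rot"].round(2),s["force"].round(2),s["gripper_width"])
print(env.job_done())
E
```

```text
24.4 [ 630.25 -269.17  251.02] [180.    -0.    90.83] [-0.59  0.35 -4.92] 11.540010132734864
the job is handed in; nothing more can be done
None
```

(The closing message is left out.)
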